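# Make up two treatment kits

### The job

Make up two treatment kits. First the blue tray: lay the orange syringe lengthwise in its long bay and stand the bonding bottle upright in its black rubber-lined pocket. Only when the blue kit is complete put anything into the yellow tray: the purple syringe lengthwise in its long bay, the glass dish upright in its rubber-lined pocket and the bur stand upright in its bare pocket; leave the green syringe where it lies.

Things in the scene. Friction and masses are not known exactly. Their poses are not given: they have to be found in the camera images.
- blue_tray: Blue plastic kit tray. 133 (x) x 165 (y) mm, fixed; origin: centre of underside; yaw within 0.3 rad of 0. Floor top z 3, walls 3 thick, tops z 10. Long bay on the -x (robot) side: inside 52 (x) x 159 (y), centre (-37.5, 0). Two pockets on the +x side, inside 72 (x) x 78 (y): one lined with ribbed black rubber (no added height), centre (27.5, +40.5); one bare, centre (27.5, -40.5).
- yellow_tray: Yellow plastic kit tray. 133 (x) x 165 (y) mm, fixed; origin: centre of underside; yaw within 0.3 rad of 0. Floor top z 3, walls 3 thick, tops z 10. Long bay on the -x (robot) side: inside 52 (x) x 159 (y), centre (-37.5, 0). Two pockets on the +x side, inside 72 (x) x 78 (y): one lined with ribbed black rubber (no added height), centre (27.5, +40.5); one bare, centre (27.5, -40.5).
- orange_syringe: Lying paste syringe with orange cap and knob, 26 x 112 x 18 mm. Origin: centre of underside, length along y. Black barrel with white label, 12 thick, axis at z 9, y -48 to +16: grasp it across x near y = -8. Finger flange 26 wide, 18 high at y = +17. About 17 g.
- green_syringe: Lying paste syringe with green cap and knob, 26 x 112 x 18 mm. Origin: centre of underside, length along y. Black barrel with white label, 12 thick, axis at z 9, y -48 to +16: grasp it across x near y = -8. Finger flange 26 wide, 18 high at y = +17. About 17 g. Not needed: to be left where it lies.
- purple_syringe: Lying paste syringe with purple cap and knob, 26 x 112 x 18 mm. Origin: centre of underside, length along y. Black barrel with white label, 12 thick, axis at z 9, y -48 to +16: grasp it across x near y = -8. Finger flange 26 wide, 18 high at y = +17. About 17 g.
- bond_bottle: Small dark dropper bottle with an orange label and white cap, standing: body 23 mm in diameter up to z = 37 mm, cap 14 mm in diameter up to z = 55 mm. Origin at the centre of its underside, z up. About 18 g.
- glass_dish: Small pale, clear glass mixing dish, round, waisted, 32 mm in diameter, 22 mm high, standing; solid for grasping across its diameter. Origin at the centre of its underside, z up. About 31 g.
- bur_stand: White block with small rotary burs standing in it: block 34 (x) by 62 (y) by 16 mm high, burs up to 34 mm (they offer no hold). Grasp the block across x. Origin at the centre of its underside, z up. About 85 g.

How it is judged:
By the outcome, as a careful person would: the job done as asked, in the order asked, and still so for the second after the job is handed in, with the robot touching nothing.
It also fails if it takes over 122 s, if anything falls off the work surface, if the arm or the gripper's body presses on something with over 40 N, if the wrist force passes 120 N, or if a joint passes its speed limit or range.

### The arm

A 6-joint arm with a two-finger parallel gripper is mounted at the origin on a cart in front of the work surface, level with it; the furniture and walls round the work are solid. World frame = base frame: x ahead of the robot, y to its left, z up, the work surface at z = 0. Lengths are in mm, angles in rad, forces in N, time in s.
With the tool pointing down it reaches from about 275 to 1000 mm from the base axis. Payload 8.4 kg.
Tool frame: the origin (TCP) lies between the finger pads; the fingertips stand 22 mm ahead of it and the grasp point (between the pads) lies 3 mm ahead of it (r.nose_length is the z of the fingertips in the tool frame, in mm); z points along the fingers, y is the line along which they close (so a half turn about z gives the same grasp; the last joint's range is limited). The gripper opens to 85 mm and grips with 20 to 120 N. Pads are 22 mm wide; open, the fingers measure 114 mm over their backs; the gripper's body (76 mm by 85 mm) begins 54 mm behind the grasp point. The pads swing forward as they close: fully open they stand 13 mm farther back than shut.
Start: joints at [-1.309, 0.353, 1.633, -0, 1.155, -0.002], TCP at [162.968, -603.382, 253.281] pointing down, gripper open.
Joint ranges: [-2.63, 2.63], [-0.92, 2.1], [0.06, 2.66], [-1.3, 4.44], [0, 2.69], [-3.02, 3.02]. Speed limits (rad/s): [2.22, 2.22, 2.79, 3.14, 3.14, 3.14].

### API

Orientations are given as [roll, pitch, yaw] about the fixed x, y, z axes, in that order (R = Rz(yaw) Ry(pitch) Rx(roll)).
In Python, from rig import r, cams gives the robot as it stands.
- The arm moves only by the shell command python3 -m handwheel 'ROWS' [FORCE]. ROWS is rows parted by semicolons, their numbers by spaces, 1 to 5 of them, each of 7 numbers: a rotation vector rx, ry, rz in rad, then dx, dy, dz in mm, then the opening from 0.0 (shut) to 1.0 (fully open); each row shifts and turns the commanded pose from where the row before left it, along the tool's axes as they then stand; what a row does not reach is not made up. A row lasts 1/12 s, in which the tool goes at most 41.7 mm and 0.125 rad, less where a joint would pass 70% of its speed; a pose out of reach is approached as far as the arm can. The fingers move at their own pace and stop on an object; FORCE is the grip in N (left out, the last holds). Time passes only in rows, so rows that do not move let the fingers close. It prints the time, the measured TCP pose, the force, the opening and the grip force at its end.
- r.sense(): the state, without advancing time (a new reading comes with each control period).
- cams.grab_frame(name): name is "scene" or "top"; returns the picture (384x512x3 uint8, red, green, blue); there is no depth.
- cams.camera_params(name): a dict with "fx", "fy", "cx", "cy" (pixels), "rvec" (rotation vector, rad) and "tvec" (3), from world to camera coordinates, as OpenCV has them. Camera axes: x right, y down, z forward; pixel columns grow to the right and rows downward; lengths in mm; the calibration is good to about 2 mm. A picture is of the moment at which its call begins. camera_params takes no time and is no camera call.
- r.sign_off(): hands the job in; it is judged then, once.
The state is a dict: "clock": time; "qpos": joint angles; "qvel": joint speeds; "joint_efforts": joint torques, N m; "eef_pos": TCP position; "tcp_rot": TCP orientation; "contact_force": force on the tool from outside, world axes, zero at the start; "wrist_torque": the same for the moment, N m; "opening": opening from 0.0 (shut) to 1.0 (fully open); "grasp_force": force on a finger pad.
Only numpy, scipy, OpenCV 4.12 (cv2) and the standard library are available. Lean on these libraries where they do the work, as an engineer would, in place of code of your own. Each camera call takes 0.05 s, during which the arm holds its last target. There are 200 camera calls.

## Working session

There is one attempt and no reset: what is moved stays moved. The work goes in short steps, Python scripts to look and compute and a shell command to move; the robot and the scene stay as the last step left them, time stands still between calls to the robot, and variables do not carry over. Pictures are saved under pics/ and viewed, at most 14 in all, crops included, and the job is handed in when it is done.

```bash
ls; mkdir -p pics; python3 - <<'E'
from rig import r,cams
import cv2
for n in("scene","top"):
    cv2.imwrite(f"pics/{n}0.png",cv2.cvtColor(cams.grab_frame(n),cv2.COLOR_RGB2BGR)); print(cams.camera_params(n))
print(r.sense(), r.nose_length)
E
```

```text
pics
{'fx': 376.45467081078334, 'fy': 376.45467081078334, 'cx': 251.64298470420067, 'cy': 190.60110031192846, 'rvec': array([ 1.01439607, -2.26746429,  1.17979193]), 'tvec': array([336.77200035, 255.01071659, 671.5175895 ])}
{'fx': 433.50054228365167, 'fy': 433.50054228365167, 'cx': 256.9421701039092, 'cy': 193.2271523787457, 'rvec': array([ 2.1689594 , -2.12730747,  0.13214803]), 'tvec': array([  -1.13677069,  518.17968979, 1080.22040546])}
{'clock': 0.1, 'qpos': array([-1.30941340e+00,  3.53605886e-01,  1.63404267e+00, -1.06226869e-06,
        1.15518483e+00, -2.38886777e-03]), 'qvel': array([-0.00090038, -0.00017279, -0.00153365,  0.0005326 , -0.00136982,
       -0.0004984 ]), 'joint_efforts': array([ 2.19775657e-04, -6.06359768e+01, -3.42819321e+01,  2.34498339e-05,
        3.94774324e-03, -2.30911115e-05]), 'eef_pos': array([ 162.85888511, -603.00833094,  252.62718434]), 'tcp_rot': array([-3.14035192e+00, -1.99263471e-06,  2.63772224e-01]), 'contact_force': array([0.37312107, 0.44238067, 0.15297428]), 'wrist_torque': array([ 0.01412536,  0.00205216, -0.02668555]), 'grasp_force': 0.0, 'opening': 0.9994919473625652} 22.0
```

View pics/scene0.png

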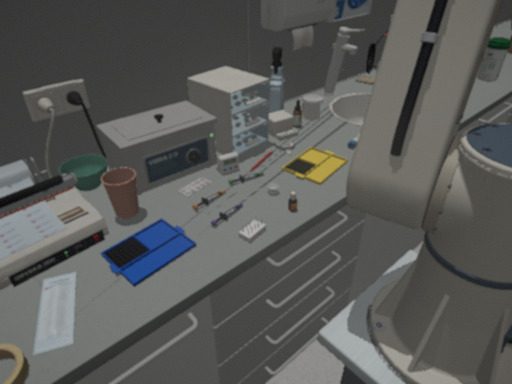

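View pics/top0.png

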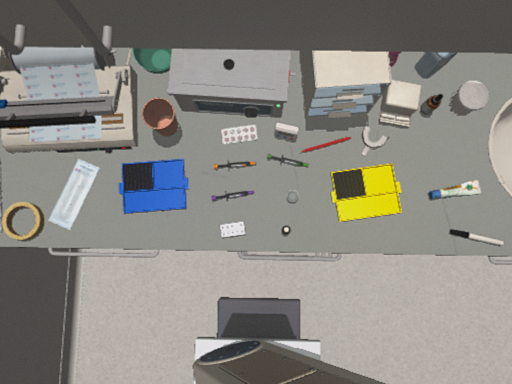

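The top view shows the blue tray at (153,186), yellow tray (367,192), orange syringe (235,165), purple (233,196), green (288,160), dish (292,197), bottle (286,230) and bur stand (233,229). The scene view shows the same things: blue tray (150,250), yellow (315,164), bottle (293,201), stand (252,230), dish (273,189).

```bash
python3 - <<'E'
import cv2
t=cv2.imread("pics/top0.png");s=cv2.imread("pics/scene0.png")
cv2.imwrite("pics/tc.png",cv2.resize(t[140:250,200:320],None,fx=5,fy=5,interpolation=cv2.INTER_CUBIC))
cv2.imwrite("pics/sc.png",cv2.resize(s[140:280,100:350],None,fx=3.2,fy=3.2,interpolation=cv2.INTER_CUBIC))
E
```

```text
(no output)
```

View pics/tc.png

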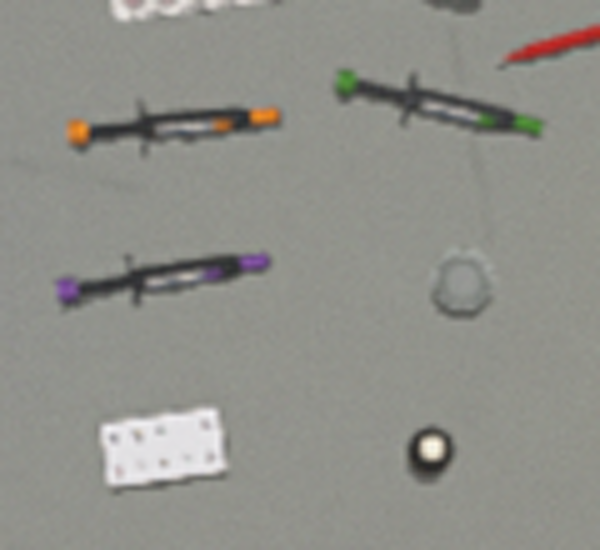

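View pics/sc.png

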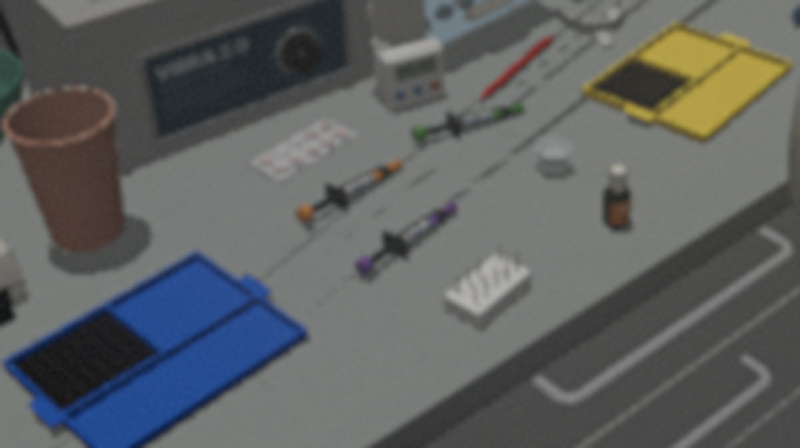

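The crop shows syringe knobs (orange/purple/green) at the +y end and caps at the −y end. The bottle cap is at crop (431,447), the dish at (462,285) and the stand at (163,448). Next I measure them in both views.

```bash
cat > h.py <<'E'
import cv2,numpy as np
from rig import r,cams
P={}
for n in("top","scene"):
    c=cams.camera_params(n);K=np.array([[c['fx'],0,c['cx']],[0,c['fy'],c['cy']],[0,0,1]])
    R=cv2.Rodrigues(c['rvec'])[0];P[n]=(K,R,np.array(c['tvec']).ravel())
def plane(n,uv,z):
    K,R,t=P[n];o=-R.T@t;d=R.T@np.linalg.inv(K)@[*uv,1];return o+d*(z-o[2])/d[2]
def tri(a,b):
    M=[p[0]@np.c_[p[1],p[2]] for p in(P['top'],P['scene'])]
    X=cv2.triangulatePoints(M[0],M[1],np.array(a,float).reshape(2,1),np.array(b,float).reshape(2,1)).ravel();return X[:3]/X[3]
def proj(n,X):
    K,R,t=P[n];p=K@(R@np.array(X)+t);return p[:2]/p[2]
def img(n): return cams.grab_frame(n)
def blobs(im,lo,hi,roi,amin=4):
    x0,y0,x1,y1=roi;h=cv2.cvtColor(im[y0:y1,x0:x1],cv2.COLOR_RGB2HSV)
    m=cv2.inRange(h,np.array(lo),np.array(hi));n,l,s,c=cv2.connectedComponentsWithStats(m)
    return [(int(s[i,4]),(c[i]+[x0,y0]).round(1),s[i,:4].tolist()) for i in range(1,n) if s[i,4]>=amin],m
E
python3 - <<'E'
from h import *
T=img("top");S=img("scene")
C=dict(orange=((5,150,90),(20,255,255)),purple=((120,70,50),(150,255,255)),green=((50,110,40),(75,255,255)))
ends={}
for k,(lo,hi) in C.items():
    bt=sorted(blobs(T,lo,hi,(200,140,320,250))[0],key=lambda b:b[1][0]);bs=sorted(blobs(S,lo,hi,(180,150,280,230))[0],key=lambda b:b[1][0])
    print(k,[(b[0],b[1]) for b in bt],[(b[0],b[1]) for b in bs])
    e=[tri(bt[0][1],bs[0][1]),tri(bt[-1][1],bs[-1][1])];print("  ",np.round(e,1),"len",np.linalg.norm(e[0]-e[1]))
    e=[plane("top",b[1],9) for b in(bt[0],bt[-1])];d=e[0]-e[1];print("   plane",np.round(e,1)[:,:2].tolist(),"len",np.hypot(*d[:2]).round(1),"yaw",np.arctan2(-d[0],d[1]).round(3))
for n,lo,hi in(("blue",(100,150,60),(125,255,255)),("yellow",(22,150,90),(35,255,255))):
    for cam,im in(("top",T),("scene",S)):
        b,m=blobs(im,lo,hi,(0,0,512,384));m=cv2.morphologyEx(m,cv2.MORPH_CLOSE,np.ones((9,9)))
        c=max(cv2.findContours(m,0,2)[0],key=cv2.contourArea)[:,0]
        w=np.array([plane(cam,u,10)[:2] for u in c],np.float32)
        (cx,cy),(a,bb),an=cv2.minAreaRect(w)
        print(n,cam,np.round([cx,cy,a,bb,an],1))
# whites: stand, bottle cap
for cam,im,roi in(("top",T,(200,205,320,245)),("scene",S,(230,180,310,245))):
    b,m=blobs(im,(0,0,150),(180,70,255),roi);print(cam,[(x[0],x[1],x[2]) for x in b])
E
```

```text
orange [(15, array([215.3, 166.1])), (4, array([244.5, 164.5])), (17, array([252.4, 162.9]))] []Traceback (most recent call last):
  File "<stdin>", line 8, in <module>
IndexError: list index out of range
```

```bash
cat > m1.py <<'E'
from h import *
T=img("top");S=img("scene")
C=dict(orange=((3,110,60),(22,255,255)),purple=((120,55,35),(155,255,255)),green=((45,80,30),(80,255,255)))
for k,(lo,hi) in C.items():
    bt=sorted(blobs(T,lo,hi,(200,140,320,225))[0],key=lambda b:b[1][0]);bs=sorted(blobs(S,lo,hi,(185,165,265,228),3)[0],key=lambda b:b[1][0])
    print(k,[(b[0],b[1].tolist()) for b in bt],[(b[0],b[1].tolist()) for b in bs])
    if len(bs)>1:
        e=[tri(bt[0][1],bs[0][1]),tri(bt[-1][1],bs[-1][1])];print("  ",np.round(e,1).tolist(),"len",np.linalg.norm(e[0]-e[1]))
    e=[plane("top",b[1],9) for b in(bt[0],bt[-1])];d=e[0]-e[1];print("   plane",np.round(e,1)[:,:2].tolist(),"len",np.hypot(*d[:2]).round(1),"yaw",np.arctan2(-d[0],d[1]).round(3))
for n,lo,hi in(("blue",(100,120,40),(128,255,255)),("yellow",(20,120,60),(35,255,255))):
    for cam,im in(("top",T),("scene",S)):
        b,m=blobs(im,lo,hi,(0,0,512,384));m=cv2.morphologyEx(m,cv2.MORPH_CLOSE,np.ones((9,9)))
        c=max(cv2.findContours(m,0,2)[0],key=cv2.contourArea)[:,0]
        w=np.array([plane(cam,u,10)[:2] for u in c],np.float32)
        print(n,cam,cv2.minAreaRect(w))
for cam,im,roi in(("top",T,(200,205,320,245)),("scene",S,(230,180,310,245))):
    b,m=blobs(im,(0,0,140),(180,60,255),roi);print(cam,[(x[0],x[1].tolist(),x[2]) for x in b])
E
python3 m1.py
```

```text
orange [(18, [215.3, 166.0]), (7, [244.3, 164.6]), (17, [252.4, 162.9])] [(13, [195.2, 206.1]), (4, [218.0, 194.2]), (6, [222.5, 191.5])]
   [[590.9, 120.3, 15.2], [602.5, 22.9, 9.0]] len 98.29576827657695
   plane [[592.3, 121.2], [602.5, 22.9]] len 98.8 yaw 0.103
purple [(17, [212.9, 197.4]), (9, [242.3, 194.1]), (18, [250.2, 191.9])] [(17, [213.6, 221.9]), (7, [235.7, 208.0]), (9, [240.0, 204.7])]
   [[507.3, 123.8, 16.0], [524.4, 26.7, 9.4]] len 98.81532577940125
   plane [[508.2, 124.8], [524.7, 27.0]] len 99.1 yaw 0.167
green [(13, [268.8, 156.0]), (5, [296.8, 163.6]), (14, [305.0, 164.5])] [(7, [230.7, 181.0]), (4, [261.0, 173.5])]
   [[620.4, -20.4, 15.4], [600.4, -117.1, 8.6]] len 98.98199871948219
   plane [[622.0, -20.4], [600.7, -116.7]] len 98.6 yaw -0.217
blue top ((536.8245239257812, 283.7591247558594), (132.8698272705078, 180.9061737060547), 5.205637454986572)
blue scene ((536.361572265625, 282.6689453125), (136.2377166748047, 182.26097106933594), 5.901495933532715)
yellow top ((530.6103515625, -276.24273681640625), (133.0535888671875, 183.18154907226562), 9.29620361328125)
yellow scene ((528.1785888671875, -275.9683532714844), (132.58103942871094, 182.1490478515625), 9.207233428955078)
top [(4647, [259.2, 224.3], [0, 0, 120, 40]), (22, [285.9, 229.1], [84, 22, 5, 5])]
scene [(20, [273.2, 186.8], [40, 5, 7, 4]), (10, [292.5, 192.2], [61, 11, 4, 3]), (244, [251.7, 228.3], [9, 40, 26, 18])]
```

```bash
python3 - <<'E'
from h import *
T=img("top");S=img("scene")
X=tri((285.9,229.1),(292.5,192.2));print("cap",X, plane("top",(285.9,229.1),55))
b,m=blobs(T,(0,0,195),(180,40,255),(212,215,255,245))
c=max(cv2.findContours(m,0,2)[0],key=cv2.contourArea)[:,0]+[212,215]
for z in(0,16): print("stand",z,cv2.minAreaRect(np.array([plane("top",u,z)[:2] for u in c],np.float32)))
c0=cv2.minAreaRect(c.astype(np.float32));print(c0)
print("stand tri rough",tri(c0[0],(251.7,226)))
print("dish",tri((292.4,197),(273.4,188.2)),plane("top",(292.4,197),20),plane("top",(292.4,197),0))
# dish segmentation by deviation from table, bottle dark body in scene
for cam,im,roi in(("top",T,(278,182,306,212)),("scene",S,(258,176,288,202))):
    x0,y0,x1,y1=roi;g=cv2.GaussianBlur(im[y0:y1,x0:x1],(3,3),0).astype(int);bg=np.median(g.reshape(-1,3),0);d=np.abs(g-bg).sum(2);m=(d>25).astype(np.uint8)
    m=cv2.morphologyEx(m,cv2.MORPH_CLOSE,np.ones((5,5)));c=max(cv2.findContours(m,0,2)[0],key=cv2.contourArea)[:,0]+[x0,y0];print(cam,cv2.minEnclosingCircle(c),cv2.boundingRect(c))
for X0 in((X[0],X[1],0),(X[0],X[1],55)): print("bottle proj",proj("top",X0),proj("scene",X0))
b,m=blobs(S,(0,0,0),(180,255,70),(284,186,302,214));print([(i[0],i[1].tolist(),i[2]) for i in b])
E
```

```text
cap [426.63883414 -65.06600144  56.2054329 ] [426.46369957 -65.34293585  55.        ]
stand 0 ((426.4344482421875, 72.91156005859375), (32.625057220458984, 60.999755859375), 9.22815990447998)
stand 16 ((425.6534423828125, 71.84007263183594), (32.166831970214844, 60.14305114746094), 9.228167533874512)
((231.9499969482422, 229.1499786376953), (12.445079803466797, 23.334524154663086), 81.8698959350586)
stand tri rough [425.59466216  71.71506626  24.47473822]
dish [512.51207057 -83.39020586  16.38606496] [511.8685711  -83.30525639  20.        ] [514.38892828 -84.73344315   0.        ]
top ((291.5, 196.5), 7.382511615753174) (286, 190, 13, 14)
scene ((269.8500061035156, 186.27499389648438), 11.974987030029297) (258, 176, 22, 21)
bottle proj [284.58286012 230.08675996] [291.53618776 210.06172937]
bottle proj [285.78970659 229.02748092] [292.64297955 192.60636763]
[(55, [291.9, 204.4], [5, 13, 8, 13])]
```

```bash
cat > go.py <<'E'
# usage: go.py x y z yaw : prints what remains in tool axes (rotation first, then shift)
import sys,numpy as np
from rig import r
from scipy.spatial.transform import Rotation as Ro
s=r.sense();x,y,z,w=map(float,sys.argv[1:5])
R=Ro.from_euler('xyz',s['tcp_rot']);G=Ro.from_euler('xyz',[np.pi,0,w])
d=np.array([x,y,z])-s['eef_pos']
print("rot",(R.inv()*G).as_rotvec().round(3),"then shift",G.inv().apply(d).round(1),"| shift w/o rot",R.inv().apply(d).round(1),"f",s['contact_force'].round(1),"open",round(s['opening'],3),"t",round(s['clock'],2))
E
R='0 0 -0.125 0 0 0 0.4'
python3 -m handwheel '0 0 -0.125 0 0 0 0.4;0 0 -0.125 0 0 0 0.4;0 0 -0.125 0 0 0 0.4;0 0 -0.125 0 0 0 0.4;0 0 -0.125 0 0 0 0.4' 40
python3 -m handwheel '0 0 -0.125 0 0 0 0.4;0 0 -0.125 0 0 0 0.4;0 0 -0.125 0 0 0 0.4;0 0 -0.125 0 0 0 0.4;0 0 -0.125 0 0 0 0.4'
python3 -m handwheel '0 0 -0.125 0 0 0 0.4;0 0 -0.035 0 0 0 0.4;0 0 0 0 0 0 0.4'
python3 go.py 598.2 60.7 80 1.674
```

```text
clock: 0.82
eef_pos: [162.9, -603.4, 253.3]
tcp_rot: [3.142, 0.0, 0.895]
contact_force: [0.3, -0.2, 0.4]
opening: 0.394
grasp_force: 0.0
clock: 1.23
eef_pos: [163.0, -603.4, 253.3]
tcp_rot: [3.142, -0.0, 1.52]
contact_force: [0.1, -0.6, -0.3]
opening: 0.397
grasp_force: 0.0
clock: 1.48
eef_pos: [163.0, -603.4, 253.3]
tcp_rot: [3.142, -0.0, 1.675]
contact_force: [-0.3, 0.1, -1.1]
opening: 0.401
grasp_force: 0.0
rot [ 0.    -0.     0.001] then shift [615.7 501.3 173.3] | shift w/o rot [615.  502.2 173.3] f [-0.3  0.1 -1.1] open 0.401 t 1.48
```

```bash

python3 -m handwheel '0 0 0 30.8 25.1 4 0.4;0 0 0 30.8 25.1 4 0.4;0 0 0 30.8 25.1 4 0.4;0 0 0 30.8 25.1 4 0.4;0 0 0 30.8 25.1 4 0.4' >/dev/null
python3 -m handwheel '0 0 0 30.8 25.1 4 0.4;0 0 0 30.8 25.1 4 0.4;0 0 0 30.8 25.1 4 0.4;0 0 0 30.8 25.1 4 0.4;0 0 0 30.8 25.1 4 0.4' >/dev/null
python3 -m handwheel '0 0 0 30.8 25.1 4 0.4;0 0 0 30.8 25.1 4 0.4;0 0 0 30.8 25.1 4 0.4;0 0 0 30.8 25.1 4 0.4;0 0 0 30.8 25.1 4 0.4' >/dev/null
python3 -m handwheel '0 0 0 30.8 25.1 4 0.4;0 0 0 30.8 25.1 4 0.4;0 0 0 30.8 25.1 4 0.4;0 0 0 30.8 25.1 4 0.4;0 0 0 30.8 25.1 4 0.4'
python3 -m handwheel '0 0 0 0 0 31 0.4;0 0 0 0 0 31 0.4;0 0 0 0 0 31 0.4;0 0 0 0 0 0 0.4;0 0 0 0 0 0 0.4'
python3 go.py 598.2 60.7 26 1.674
python3 - <<'E'
from h import *
a=img("scene");t=img("top")
cv2.imwrite("pics/a1.png",cv2.resize(np.hstack([a[140:260,150:290],t[130:250,190:310]])[:,:,::-1],None,fx=3,fy=3,interpolation=2))
E
```

```text
clock: 3.15
eef_pos: [599.8, 63.0, 173.2]
tcp_rot: [3.141, 0.0, 1.672]
contact_force: [0.7, -0.1, 0.9]
opening: 0.399
grasp_force: 0.0
clock: 3.57
eef_pos: [597.8, 60.9, 79.2]
tcp_rot: [-3.138, -0.0, 1.673]
contact_force: [-0.1, 0.2, 0.6]
opening: 0.404
grasp_force: 0.0
rot [-0.004 -0.    -0.001] then shift [-0.2  0.4 53.2] | shift w/o rot [-0.2  0.6 53.2] f [-0.1  0.2  0.6] open 0.404 t 3.57
```

View pics/a1.png

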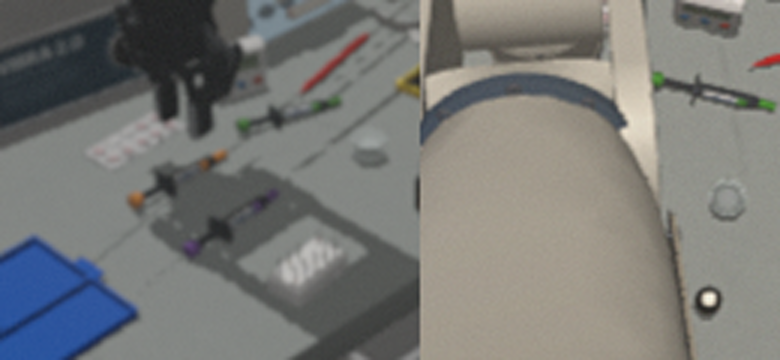

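The scene view shows the two fingers above the orange syringe barrel (fingertips at (170,105) and (200,125) in the crop). The top view is blocked by the arm. I descend and feel for contact.

```bash

python3 -m handwheel '0 0 0 0 0 25 0.4;0 0 0 0 0 18 0.4;0 0 0 0 0 8 0.4;0 0 0 0 0 3 0.4;0 0 0 0 0 0 0.4'
python3 -m handwheel '0 0 0 0 0 0 0.2;0 0 0 0 0 0 0;0 0 0 0 0 0 0;0 0 0 0 0 0 0;0 0 0 0 0 0 0' 40
python3 go.py 598.2 60.7 26 1.674
```

```text
clock: 4.08
eef_pos: [599.5, 60.9, 27.2]
tcp_rot: [3.141, -0.0, 1.673]
contact_force: [-0.3, 0.3, 0.4]
opening: 0.401
grasp_force: 0.0
clock: 4.5
eef_pos: [600.0, 61.0, 27.7]
tcp_rot: [3.139, 0.0, 1.674]
contact_force: [-0.3, -0.2, 7.6]
opening: 0.124
grasp_force: 41.2
rot [ 0.002  0.    -0.   ] then shift [-0.2 -1.8  1.7] | shift w/o rot [-0.2 -1.8  1.7] f [-0.3 -0.2  7.6] open 0.124 t 4.5
```

```bash

python3 -m handwheel '0 0 0 0 0 -10 0;0 0 0 0 0 -25 0;0 0 0 0 0 -25 0;0 0 0 0 0 0 0;0 0 0 0 0 0 0'
python3 - <<'E'
from h import *
cv2.imwrite("pics/a2.png",cv2.resize(img("scene")[120:280,130:290][:,:,::-1],None,fx=3,fy=3,interpolation=2))
E
```

```text
clock: 4.92
eef_pos: [600.2, 61.1, 88.5]
tcp_rot: [3.138, -0.0, 1.674]
contact_force: [0.1, 0.2, 0.0]
opening: 0.124
grasp_force: 40.4
```

View pics/a2.png

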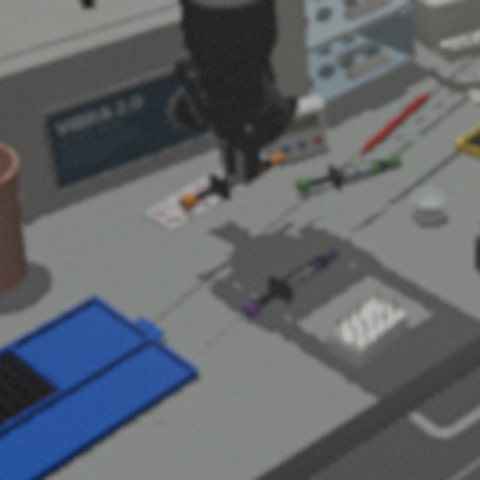

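The orange syringe hangs level in the fingers (knob (188,200), cap (272,158)). On to the blue tray's bay.

```bash

python3 -m handwheel '0 0 0 36.6 -13 0 0;0 0 0 36.6 -13 0 0;0 0 0 36.6 -13 0 0;0 0 0 36.6 -13 0 0;0 0 0 36.6 -13 0 0' >/dev/null
python3 -m handwheel '0 0 0 36.6 -13 0 0;0 0 0 0 0 25 0;0 0 0 0 0 15 0;0 0 0 0 0 0 0;0 0 0 0 0 0 0'
python3 go.py 500.1 271.6 31 1.668
```

```text
clock: 5.8
eef_pos: [497.6, 270.8, 45.1]
tcp_rot: [-3.138, 0.001, 1.674]
contact_force: [-0.1, 0.3, 0.3]
opening: 0.122
grasp_force: 40.4
rot [-0.003  0.001  0.006] then shift [ 0.5  2.6 14.1] | shift w/o rot [ 0.5  2.6 14.1] f [-0.1  0.3  0.3] open 0.122 t 5.8
```

```bash

python3 -m handwheel '0 0 0 0 1.5 7 0;0 0 0 0 0 4 0;0 0 0 0 0 2 0;0 0 0 0 0 0 0;0 0 0 0 0 0 0'
python3 -m handwheel '0 0 0 0 0 0 0.24;0 0 0 0 0 0 0.24;0 0 0 0 0 0 0.24;0 0 0 0 0 -8 0.24;0 0 0 0 0 -15 0.24'
python3 -m handwheel '0 0 0 0 0 -40 0.24;0 0 0 0 0 -40 0.24;0 0 0 0 0 0 0.3'
python3 go.py 426.5 -65 100 1.57
```

```text
clock: 6.22
eef_pos: [500.5, 271.3, 33.4]
tcp_rot: [3.141, -0.0, 1.673]
contact_force: [0.4, -0.3, -1.3]
opening: 0.121
grasp_force: 40.4
clock: 6.63
eef_pos: [499.3, 271.0, 55.7]
tcp_rot: [-3.139, 0.001, 1.674]
contact_force: [-0.2, 0.3, 0.4]
opening: 0.239
grasp_force: 0.0
clock: 6.88
eef_pos: [503.9, 273.5, 143.8]
tcp_rot: [3.132, -0.004, 1.674]
contact_force: [1.7, 1.1, 1.3]
opening: 0.299
grasp_force: 0.0
rot [ 0.009 -0.004  0.104] then shift [-338.6  -77.1   43.8] | shift w/o rot [-328.9 -112.2   41.5] f [1.7 1.1 1.3] open 0.299 t 6.88
```

```bash

python3 -m handwheel '0 0 0 -36.5 -12.4 0 0.5;0 0 0 -36.5 -12.4 0 0.5;0 0 0 -36.5 -12.4 0 0.5;0 0 0 -36.5 -12.4 0 0.5;0 0 0 -36.5 -12.4 0 0.5'>/dev/null
python3 -m handwheel '0 0 0 -36.5 -12.4 0 0.5;0 0 0 -36.5 -12.4 0 0.5;0 0 0 -36.5 -12.4 0 0.5;0 0 0 -36.5 -12.4 0 0.5;0 0 0 0 0 20 0.5'
python3 -m handwheel '0 0 0 0 0 0 0.5;0 0 0 0 0 0 0.5;0 0 0 0 0 0 0.5'
python3 go.py 426.5 -65 31 1.674
python3 - <<'E'
from h import *
a=img("scene");t=img("top")
cv2.imwrite("pics/a3.png",cv2.resize(np.hstack([a[130:290,100:330],t[150:310,110:310]])[:,:,::-1],None,fx=1.8,fy=1.8,interpolation=2))
E
```

```text
clock: 7.72
eef_pos: [423.9, -71.9, 119.1]
tcp_rot: [3.136, 0.003, 1.67]
contact_force: [1.0, 0.4, -1.1]
opening: 0.503
grasp_force: 0.0
clock: 7.97
eef_pos: [423.4, -66.0, 116.9]
tcp_rot: [3.142, -0.0, 1.675]
contact_force: [-0.3, 0.3, 0.4]
opening: 0.502
grasp_force: 0.0
rot [ 0.    -0.     0.001] then shift [ 0.7  3.2 85.9] | shift w/o rot [ 0.7  3.2 85.9] f [-0.3  0.3  0.4] open 0.502 t 7.97
```

View pics/a3.png

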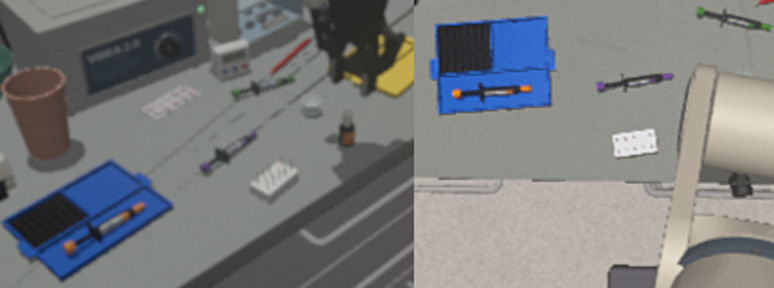

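Orange lies in the blue bay (top crop (490,92)). The bottle stands untouched at scene crop (347,130) with the gripper above it.

```bash

python3 -m handwheel '0 0 0 0.7 3.2 30 0.5;0 0 0 0 0 30 0.5;0 0 0 0 0 18 0.5;0 0 0 0 0 8 0.5;0 0 0 0 0 0 0.5'
python3 go.py 426.5 -65 31 1.674
python3 -m handwheel '0 0 0 0 0 0 0.3;0 0 0 0 0 0 0;0 0 0 0 0 0 0;0 0 0 0 0 0 0;0 0 0 0 0 0 0' 40
python3 -m handwheel '0 0 0 0 0 -5 0;0 0 0 0 0 -15 0;0 0 0 0 0 -30 0;0 0 0 0 0 -30 0;0 0 0 0 0 0 0'
python3 -m handwheel '0 0 0 0 0 0 0;0 0 0 0 0 0 0;0 0 0 0 0 0 0'
# blue lined pocket: centre + R(27.5,40.5)
python3 -c "
import numpy as np
a=.097;print(536.6+27.5*np.cos(a)-40.5*np.sin(a),283.2+27.5*np.sin(a)+40.5*np.cos(a))"
python3 go.py 560 326.2 110 1.674
```

```text
clock: 8.48
eef_pos: [425.5, -64.7, 29.3]
tcp_rot: [-3.139, -0.001, 1.676]
contact_force: [0.1, 0.9, 0.3]
opening: 0.5
grasp_force: 0.0
rot [-0.003 -0.001  0.002] then shift [-0.4  1.  -1.7] | shift w/o rot [-0.4  1.  -1.7] f [0.1 0.9 0.3] open 0.5 t 8.48
clock: 8.9
eef_pos: [427.1, -65.8, 31.2]
tcp_rot: [3.139, 0.0, 1.674]
contact_force: [0.0, 0.2, 8.3]
opening: 0.247
grasp_force: 39.9
clock: 9.32
eef_pos: [428.7, -66.2, 114.9]
tcp_rot: [3.135, 0.002, 1.674]
contact_force: [2.1, 0.1, 0.2]
opening: 0.247
grasp_force: 39.2
clock: 9.57
eef_pos: [425.4, -65.6, 109.6]
tcp_rot: [-3.14, -0.0, 1.674]
contact_force: [-0.8, -0.5, -0.2]
opening: 0.246
grasp_force: 39.3
560.0483853031634 326.17293597922287
rot [-0.001 -0.    -0.   ] then shift [375.8 174.3  -0.4] | shift w/o rot [375.9 174.2  -0.5] f [-0.8 -0.5 -0.2] open 0.246 t 9.57
```

```bash

python3 -m handwheel '0 0 0 37.6 17.4 0 0;0 0 0 37.6 17.4 0 0;0 0 0 37.6 17.4 0 0;0 0 0 37.6 17.4 0 0;0 0 0 37.6 17.4 0 0'>/dev/null
python3 -m handwheel '0 0 0 37.6 17.4 0 0;0 0 0 37.6 17.4 0 0;0 0 0 37.6 17.4 0 0;0 0 0 37.6 17.4 0 0;0 0 0 37.6 17.4 0 0'>/dev/null
python3 -m handwheel '0 0 0 0 0 10 0;0 0 0 0 0 20 0;0 0 0 0 0 0 0;0 0 0 0 0 0 0;0 0 0 0 0 0 0'
python3 go.py 560 326.2 34 1.674
python3 - <<'E'
from h import *
cv2.imwrite("pics/a4.png",cv2.resize(img("scene")[150:290,70:230][:,:,::-1],None,fx=3,fy=3,interpolation=2))
E
```

```text
clock: 10.82
eef_pos: [560.2, 325.5, 79.9]
tcp_rot: [-3.14, 0.001, 1.673]
contact_force: [0.4, -0.1, 0.4]
opening: 0.247
grasp_force: 39.3
rot [-0.001  0.001 -0.001] then shift [ 0.7 -0.1 45.9] | shift w/o rot [ 0.7 -0.1 45.9] f [ 0.4 -0.1  0.4] open 0.247 t 10.82
```

View pics/a4.png

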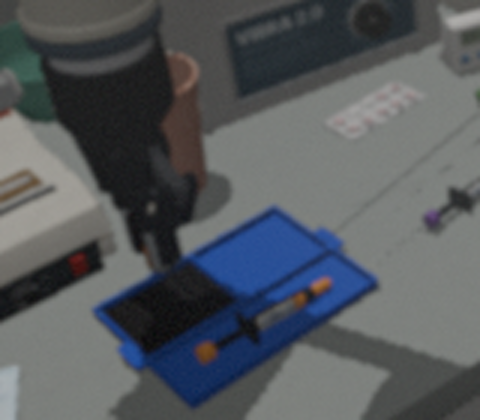

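The bottle in the gripper hangs over the black rubber pocket (crop (160,260) above rubber (165,300)), with the cup behind and clear. Now lower it.

```bash

python3 -m handwheel '0 0 0 0 0 20 0;0 0 0 0 0 15 0;0 0 0 0 0 6 0;0 0 0 0 0 3 0;0 0 0 0 0 0 0'
python3 -m handwheel '0 0 0 0 0 1 0;0 0 0 0 0 1 0;0 0 0 0 0 0 0'
python3 go.py 560 326.2 34 1.674
```

```text
clock: 11.28
eef_pos: [560.7, 326.0, 36.5]
tcp_rot: [-3.141, 0.0, 1.673]
contact_force: [-0.6, 1.0, 0.6]
opening: 0.25
grasp_force: 39.3
clock: 11.53
eef_pos: [561.0, 326.4, 35.0]
tcp_rot: [3.141, -0.0, 1.674]
contact_force: [-0.8, 0.7, -0.3]
opening: 0.246
grasp_force: 39.3
rot [ 0.001 -0.    -0.   ] then shift [-0.1 -1.   1. ] | shift w/o rot [-0.1 -1.   1. ] f [-0.8  0.7 -0.3] open 0.246 t 11.53
```

```bash

python3 -m handwheel '0 0 0 0 0 1 0;0 0 0 0 0 0 0;0 0 0 0 0 0 0' | grep -E 'eef|contact'
python3 -m handwheel '0 0 0 0 0 0.7 0;0 0 0 0 0 0 0;0 0 0 0 0 0 0'| grep -E 'eef|contact'
```

```text
eef_pos: [561.0, 326.5, 34.3]
contact_force: [-0.6, -1.1, 6.2]
eef_pos: [561.1, 326.5, 34.2]
contact_force: [-3.3, -1.6, 13.4]
```

Contact. Release and retreat.

```bash

python3 -m handwheel '0 0 0 0 0 -1 0;0 0 0 0 0 0 0.4;0 0 0 0 0 0 0.45;0 0 0 0 0 0 0.45;0 0 0 0 0 0 0.45'
python3 -m handwheel '0 0 0 0 0 -5 0.45;0 0 0 0 0 -15 0.45;0 0 0 0 0 -30 0.45;0 0 0 0 0 -30 0.45;0 0 0 0 0 -30 0.45'
python3 -c "
import numpy as np
a=.167;k=np.array([508,124.3]);d=np.array([np.sin(a),-np.cos(a)]);print(k+60.4*d)"
python3 go.py 518.1 64.7 100 1.738
```

```text
clock: 12.45
eef_pos: [560.5, 326.2, 33.4]
tcp_rot: [-3.141, 0.0, 1.674]
contact_force: [0.3, -0.1, 0.4]
opening: 0.449
grasp_force: 0.0
clock: 12.87
eef_pos: [560.3, 326.0, 144.7]
tcp_rot: [-3.141, 0.0, 1.674]
contact_force: [0.9, 0.1, -0.1]
opening: 0.444
grasp_force: 0.0
[518.03998021  64.74029216]
rot [-0.001  0.    -0.064] then shift [-250.7  -85.1   44.7] | shift w/o rot [-255.6  -68.8   44.8] f [ 0.9  0.1 -0.1] open 0.444 t 12.87
```

```bash

python3 -m handwheel '0 0 -0.064 0 0 0 0.4;0 0 0 -35.8 -12.2 0 0.4;0 0 0 -35.8 -12.2 0 0.4;0 0 0 -35.8 -12.2 0 0.4;0 0 0 -35.8 -12.2 0 0.4'>/dev/null
python3 -m handwheel '0 0 0 -35.8 -12.2 0 0.4;0 0 0 -35.8 -12.2 0 0.4;0 0 0 -35.8 -12.2 0 0.4;0 0 0 0 0 30 0.4;0 0 0 0 0 25 0.4'>/dev/null
python3 -m handwheel '0 0 0 0 0 0 0.4;0 0 0 0 0 0 0.4;0 0 0 0 0 0 0.4'
python3 go.py 518.1 64.7 27.5 1.738
python3 - <<'E'
from h import *
a=img("scene");t=img("top")
b,m=blobs(t,(100,120,40),(128,255,255),(90,130,220,240));print(max(b,key=lambda q:q[0])[:2])
cv2.imwrite("pics/a5.png",cv2.resize(np.hstack([a[140:290,80:300],t[140:290,110:210]])[:,:,::-1],None,fx=2.4,fy=2.4,interpolation=2))
E
```

```text
clock: 13.95
eef_pos: [518.6, 65.3, 89.5]
tcp_rot: [3.141, 0.0, 1.738]
contact_force: [-0.3, -0.5, -0.5]
opening: 0.402
grasp_force: 0.0
rot [0.001 0.    0.   ] then shift [-0.5 -0.6 62. ] | shift w/o rot [-0.5 -0.7 62. ] f [-0.3 -0.5 -0.5] open 0.402 t 13.95
(1764, array([151.8, 187.5]))
```

View pics/a5.png

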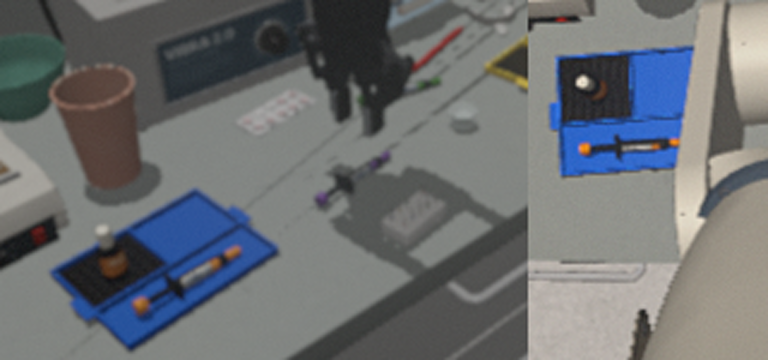

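```bash
python3 - <<'E'
from h import *
for z in (3,20,58):
    a=proj("scene",(561,326,z));b=proj("top",(561,326,z));print(z,(a-[80,140])*2.4,(b-[110,140])*2.4+[528,0])
E
```

```text
3 [112.19660755 273.15045121] [596.10210614  87.86869942]
20 [108.51453841 259.74403304] [591.75766998  85.22201772]
58 [ 99.96535779 228.61645618] [581.56550776  79.0128324 ]
```

The crop shows the bottle standing in the black pocket, cap (104,232) and base (112,270). That matches the projection of an upright bottle at the placed spot, so the blue kit is complete. Now the purple syringe.

```bash

python3 -m handwheel '0 0 0 -0.5 -0.6 25 0.4;0 0 0 0 0 25 0.4;0 0 0 0 0 9 0.4;0 0 0 0 0 3 0.4;0 0 0 0 0 0 0.4'
python3 -m handwheel '0 0 0 0 0 0 0.2;0 0 0 0 0 0 0;0 0 0 0 0 0 0;0 0 0 0 0 0 0;0 0 0 0 0 0 0' 40
python3 -m handwheel '0 0 0 0 0 -10 0;0 0 0 0 0 -25 0;0 0 0 0 0 -35 0;0 0 0 0 0 0 0;0 0 0 0 0 0 0'
python3 -c "
import numpy as np
a=.161;c=np.array([529.6,-276.1]);R=np.array([[np.cos(a),-np.sin(a)],[np.sin(a),np.cos(a)]])
for p in((-37.5,-8),(27.5,40.5),(27.5,-40.5)): print(c+R@p)"
python3 go.py 493.9 -290 98 1.732
```

```text
clock: 14.47
eef_pos: [517.6, 64.6, 26.7]
tcp_rot: [-3.141, -0.0, 1.738]
contact_force: [-0.5, 0.1, -0.1]
opening: 0.398
grasp_force: 0.0
clock: 14.88
eef_pos: [518.5, 64.5, 27.7]
tcp_rot: [3.139, 0.0, 1.738]
contact_force: [-0.3, 0.4, 7.8]
opening: 0.123
grasp_force: 41.0
clock: 15.3
eef_pos: [519.0, 64.5, 99.1]
tcp_rot: [3.137, 0.0, 1.738]
contact_force: [-0.3, -1.0, -0.5]
opening: 0.122
grasp_force: 40.2
[ 493.86741265 -290.00799055]
[ 550.25198863 -231.71537016]
[ 563.23672231 -311.66783536]
rot [0.005 0.    0.006] then shift [-345.8  -81.7    1.1] | shift w/o rot [-345.4  -83.7    0.8] f [-0.3 -1.  -0.5] open 0.122 t 15.3
```

```bash

python3 -m handwheel '0 0 0 -38.4 -9.2 0 0;0 0 0 -38.4 -9.2 0 0;0 0 0 -38.4 -9.2 0 0;0 0 0 -38.4 -9.2 0 0;0 0 0 -38.4 -9.2 0 0'>/dev/null
python3 -m handwheel '0 0 0 -38.4 -9.2 0 0;0 0 0 -38.4 -9.2 0 0;0 0 0 -38.4 -9.2 0 0;0 0 0 -38.4 -9.2 0 0;0 0 0 0 0 20 0'>/dev/null
python3 -m handwheel '0 0 0 0 0 20 0;0 0 0 0 0 10 0;0 0 0 0 0 0 0;0 0 0 0 0 0 0;0 0 0 0 0 0 0'
python3 go.py 493.9 -290 33 1.732
```

```text
clock: 16.55
eef_pos: [493.7, -289.9, 47.1]
tcp_rot: [3.141, 0.0, 1.739]
contact_force: [0.5, 0.0, -0.1]
opening: 0.121
grasp_force: 40.2
rot [0.    0.    0.007] then shift [-0.2  0.2 14.1] | shift w/o rot [-0.2  0.2 14.1] f [ 0.5  0.  -0.1] open 0.121 t 16.55
```

```bash

python3 -m handwheel '0 0 0.006 0 0 8 0;0 0 0 0 0 4 0;0 0 0 0 0 2 0;0 0 0 0 0 0 0;0 0 0 0 0 0 0'
python3 -m handwheel '0 0 0 0 0 1 0;0 0 0 0 0 0 0;0 0 0 0 0 0 0'
python3 -m handwheel '0 0 0 0 0 0 0.24;0 0 0 0 0 0 0.24;0 0 0 0 0 0 0.24;0 0 0 0 0 -8 0.24;0 0 0 0 0 -15 0.24'
python3 -m handwheel '0 0 0 0 0 -35 0.6;0 0 0 0 0 -35 0.6;0 0 0 0 0 0 0.6;0 0 0 0 0 0 0.6;0 0 0 0 0 0 0.6'
python3 go.py 512 -83.5 100 1.732
```

```text
clock: 16.97
eef_pos: [493.3, -290.1, 32.6]
tcp_rot: [-3.141, -0.0, 1.732]
contact_force: [0.7, -0.4, -1.0]
opening: 0.123
grasp_force: 40.2
clock: 17.22
eef_pos: [493.4, -290.3, 31.7]
tcp_rot: [3.141, 0.0, 1.732]
contact_force: [-0.0, 0.2, -0.8]
opening: 0.124
grasp_force: 40.2
clock: 17.63
eef_pos: [492.3, -289.6, 53.9]
tcp_rot: [-3.139, -0.002, 1.732]
contact_force: [1.1, -0.1, 0.0]
opening: 0.238
grasp_force: 0.0
clock: 18.05
eef_pos: [493.2, -290.2, 124.9]
tcp_rot: [3.141, 0.0, 1.732]
contact_force: [0.8, 0.8, 0.2]
opening: 0.604
grasp_force: 0.0
rot [ 0.  0. -0.] then shift [201.   51.7  24.9] | shift w/o rot [201.   51.6  24.9] f [0.8 0.8 0.2] open 0.604 t 18.05
```

```bash

python3 -m handwheel '0 0 0 40 10.3 0 0.6;0 0 0 40 10.3 0 0.6;0 0 0 40 10.3 0 0.6;0 0 0 40 10.3 0 0.6;0 0 0 40 10.3 0 0.6'>/dev/null
python3 -m handwheel '0 0 0 0 0 25 0.6;0 0 0 0 0 10 0.6;0 0 0 0 0 0 0.6;0 0 0 0 0 0 0.6;0 0 0 0 0 0 0.6'
python3 go.py 512 -83.5 28 1.732
python3 - <<'E'
from h import *
a=img("scene");t=img("top")
cv2.imwrite("pics/a6.png",cv2.resize(np.hstack([a[120:250,210:370],t[140:270,310:420]])[:,:,::-1],None,fx=2.9,fy=2.9,interpolation=2))
E
```

```text
clock: 18.88
eef_pos: [512.0, -85.7, 89.5]
tcp_rot: [-3.141, -0.0, 1.73]
contact_force: [-0.2, -0.4, 0.3]
opening: 0.6
grasp_force: 0.0
rot [-0.001 -0.    -0.002] then shift [ 2.1  0.4 61.5] | shift w/o rot [ 2.1  0.4 61.5] f [-0.2 -0.4  0.3] open 0.6 t 18.88
```

View pics/a6.png

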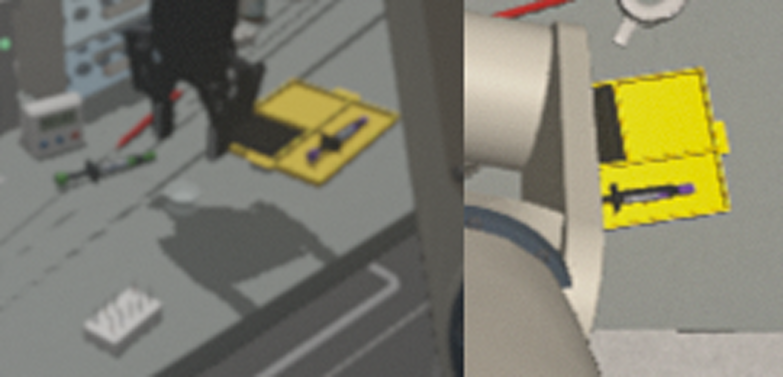

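Purple lies in the yellow bay (top crop (650,193)). The fingers are above the dish at scene crop (185,193). Descend and grasp.

```bash

python3 -m handwheel '0 0 0 1 0.4 25 0.6;0 0 0 0 0 25 0.6;0 0 0 0 0 8 0.6;0 0 0 0 0 3 0.6;0 0 0 0 0 0 0.6'
python3 -m handwheel '0 0 0 0 0 0 0.4;0 0 0 0 0 0 0;0 0 0 0 0 0 0;0 0 0 0 0 0 0;0 0 0 0 0 0 0' 40
python3 go.py 550.3 -231.7 98 1.732
python3 -m handwheel '0 0 0 0 0 -10 0;0 0 0 0 0 -25 0;0 0 0 0 0 -25 0;0 0 0 0 0 0 0;0 0 0 0 0 0 0'
python3 go.py 550.3 -231.7 98 1.732
```

```text
clock: 19.4
eef_pos: [512.2, -83.9, 28.6]
tcp_rot: [-3.141, -0.0, 1.731]
contact_force: [1.1, -0.7, 0.5]
opening: 0.599
grasp_force: 0.0
clock: 19.82
eef_pos: [513.3, -83.8, 29.9]
tcp_rot: [3.139, 0.001, 1.732]
contact_force: [-0.7, -1.7, 7.4]
opening: 0.353
grasp_force: 39.6
rot [ 0.002  0.001 -0.   ] then shift [-151.9   12.7  -68.1] | shift w/o rot [-152.    12.9  -67.9] f [-0.7 -1.7  7.4] open 0.353 t 19.82
clock: 20.23
eef_pos: [513.6, -83.6, 90.7]
tcp_rot: [3.138, 0.001, 1.732]
contact_force: [-0.4, 0.1, -1.3]
opening: 0.35
grasp_force: 39.9
rot [ 0.004  0.001 -0.   ] then shift [-152.    12.4   -7.3] | shift w/o rot [-152.    12.5   -7. ] f [-0.4  0.1 -1.3] open 0.35 t 20.23
```

```bash

python3 -m handwheel '0 0 0 -38 3.2 0 0;0 0 0 -38 3.2 0 0;0 0 0 -38 3.2 0 0;0 0 0 -38 3.2 0 0;0 0 0 0 0 15 0'>/dev/null
python3 -m handwheel '0 0 0 0 0 15 0;0 0 0 0 0 15 0;0 0 0 0 0 7 0;0 0 0 0 0 2 0;0 0 0 0 0 0 0'
python3 -m handwheel '0 0 0 0 0 1 0;0 0 0 0 0 0 0;0 0 0 0 0 0 0'
python3 go.py 550.3 -231.7 33 1.732
```

```text
clock: 21.07
eef_pos: [548.5, -231.1, 33.9]
tcp_rot: [-3.14, -0.001, 1.732]
contact_force: [0.1, 0.1, -0.1]
opening: 0.35
grasp_force: 39.8
clock: 21.32
eef_pos: [549.8, -231.5, 34.1]
tcp_rot: [3.141, 0.001, 1.732]
contact_force: [0.1, 0.9, 0.2]
opening: 0.347
grasp_force: 39.8
rot [0.001 0.001 0.   ] then shift [-0.3  0.5  1.1] | shift w/o rot [-0.3  0.5  1.1] f [0.1 0.9 0.2] open 0.347 t 21.32
```

```bash

python3 -m handwheel '0 0 0 0 0 1 0;0 0 0 0 0 0 0;0 0 0 0 0 0 0' | grep -E 'eef|contact'
python3 -m handwheel '0 0 0 0 0 0.7 0;0 0 0 0 0 0 0;0 0 0 0 0 0 0'| grep -E 'eef|contact'
```

```text
eef_pos: [549.8, -231.6, 33.0]
contact_force: [0.9, 1.2, 3.6]
eef_pos: [549.8, -231.6, 32.9]
contact_force: [-2.0, 0.6, 11.8]
```

```bash

python3 -m handwheel '0 0 0 0 0 -1 0.5;0 0 0 0 0 0 0.55;0 0 0 0 0 0 0.55;0 0 0 0 0 0 0.55;0 0 0 0 0 -5 0.55' | grep -E 'contact|opening'
python3 -m handwheel '0 0 0 0 0 -15 0.65;0 0 0 0 0 -30 0.65;0 0 0 0 0 -30 0.65;0 0 0 0 0 -15 0.65;0 0 0 0 0 0 0.65'
python3 go.py 425.7 71.8 100 1.732
```

```text
contact_force: [-0.4, 0.2, -0.1]
opening: 0.55
clock: 22.65
eef_pos: [551.5, -232.4, 131.9]
tcp_rot: [3.136, 0.003, 1.732]
contact_force: [0.7, 0.1, 0.6]
opening: 0.65
grasp_force: 0.0
rot [ 0.005  0.003 -0.   ] then shift [320.5 -75.3  31.9] | shift w/o rot [320.5 -75.5  30.5] f [0.7 0.1 0.6] open 0.65 t 22.65
```

```bash

python3 -m handwheel '0 0 0 40 -9.3 0 0.65;0 0 0 40 -9.3 0 0.65;0 0 0 40 -9.3 0 0.65;0 0 0 40 -9.3 0 0.65;0 0 0 40 -9.3 0 0.65'>/dev/null
python3 -m handwheel '0 0 0 40 -9.3 0 0.65;0 0 0 40 -9.3 0 0.65;0 0 0 40 -9.3 0 0.65;0 0 0 0 0 20 0.65;0 0 0 0 0 0 0.65'>/dev/null
python3 -m handwheel '0 0 0 0 0 0 0.65;0 0 0 0 0 0 0.65;0 0 0 0 0 0 0.65'
python3 go.py 425.7 71.8 27.5 1.732
python3 - <<'E'
from h import *
a=img("scene").copy();t=img("top")
c,s=np.cos(.161),np.sin(.161)
for z in(0,16):
    q=np.array([proj("scene",(425.7+c*x-s*y,71.8+s*x+c*y,z)) for x,y in((17,31),(17,-31),(-17,-31),(-17,31))])
    print(z,q.round(1).tolist())
B=cv2.resize(a[140:270,210:370],None,fx=2.9,fy=2.9,interpolation=2)
cv2.polylines(B,[((q-[210,140])*2.9+1).astype(int)],True,(255,0,0),1)
B=np.hstack([B,cv2.resize(t[140:270,310:420],None,fx=2.9,fy=2.9,interpolation=2)])
cv2.imwrite("pics/a7.png",B[:,:,::-1])
E
```

```text
clock: 23.73
eef_pos: [425.3, 71.5, 108.2]
tcp_rot: [3.141, 0.0, 1.73]
contact_force: [-0.1, 0.5, -0.4]
opening: 0.65
grasp_force: 0.0
rot [ 0.     0.    -0.002] then shift [ 0.2  0.5 80.7] | shift w/o rot [ 0.2  0.5 80.7] f [-0.1  0.5 -0.4] open 0.65 t 23.73
0 [[238.1, 237.8], [254.7, 224.5], [265.7, 230.2], [249.3, 244.0]]
16 [[237.9, 232.6], [254.6, 219.4], [265.7, 225.1], [249.2, 238.8]]
```

View pics/a7.png

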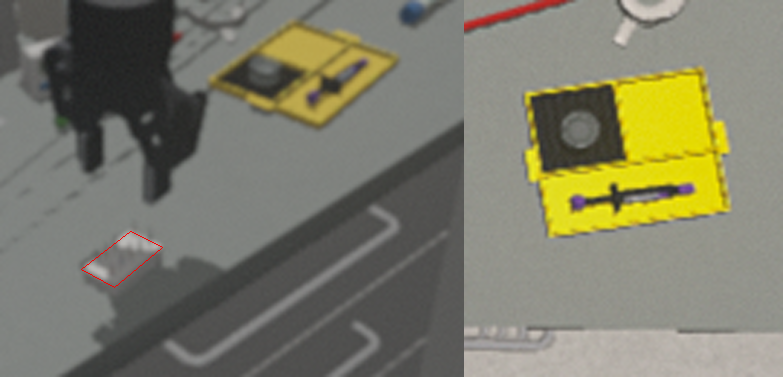

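Purple is in the bay (632,197) and the dish stands on the rubber (580,130). The predicted stand outline matches the block at scene crop (122,259).

```bash

python3 -m handwheel '0 0 0 0 0.5 30 0.65;0 0 0 0 0 30 0.65;0 0 0 0 0 15 0.65;0 0 0 0 0 6 0.65;0 0 0 0 0 0 0.65'
python3 -m handwheel '0 0 0 0 0 0 0.5;0 0 0 0 0 0 0;0 0 0 0 0 0 0;0 0 0 0 0 0 0;0 0 0 0 0 0 0' 60
python3 -m handwheel '0 0 0 0 0 -10 0;0 0 0 0 0 -20 0;0 0 0 0 0 -35 0;0 0 0 0 0 -15 0;0 0 0 0 0 0 0'
python3 -m handwheel '0 0 0 0 0 0 0;0 0 0 0 0 0 0'
python3 go.py 563.2 -311.7 105 1.732
```

```text
clock: 24.25
eef_pos: [424.6, 71.9, 26.0]
tcp_rot: [-3.139, 0.0, 1.731]
contact_force: [-0.2, 0.2, -0.2]
opening: 0.65
grasp_force: 0.0
clock: 24.67
eef_pos: [426.1, 72.5, 28.2]
tcp_rot: [3.139, 0.0, 1.732]
contact_force: [0.0, -2.1, 7.8]
opening: 0.375
grasp_force: 60.4
clock: 25.08
eef_pos: [427.5, 73.0, 110.9]
tcp_rot: [3.135, -0.0, 1.732]
contact_force: [1.2, 0.0, -0.9]
opening: 0.378
grasp_force: 60.0
clock: 25.25
eef_pos: [424.8, 72.5, 106.9]
tcp_rot: [3.141, -0.0, 1.732]
contact_force: [-0.0, 0.4, -0.3]
opening: 0.376
grasp_force: 60.0
rot [ 0. -0. -0.] then shift [-401.4   75.     1.9] | shift w/o rot [-401.4   75.     1.9] f [-0.   0.4 -0.3] open 0.376 t 25.25
```

```bash

python3 -m handwheel '0 0 0 -40.1 7.5 0 0;0 0 0 -40.1 7.5 0 0;0 0 0 -40.1 7.5 0 0;0 0 0 -40.1 7.5 0 0;0 0 0 -40.1 7.5 0 0'>/dev/null
python3 -m handwheel '0 0 0 -40.1 7.5 0 0;0 0 0 -40.1 7.5 0 0;0 0 0 -40.1 7.5 0 0;0 0 0 -40.1 7.5 0 0;0 0 0 -40.1 7.5 0 0'>/dev/null
python3 -m handwheel '0 0 0 0 0 20 0;0 0 0 0 0 20 0;0 0 0 0 0 0 0;0 0 0 0 0 0 0;0 0 0 0 0 0 0'
python3 go.py 563.2 -311.7 32 1.732
python3 - <<'E'
from h import *
a=img("scene");t=img("top")
cv2.imwrite("pics/a8.png",cv2.resize(np.hstack([a[100:230,240:400],t[140:270,310:420]])[:,:,::-1],None,fx=2.9,fy=2.9,interpolation=2))
E
```

```text
clock: 26.5
eef_pos: [563.2, -310.8, 66.6]
tcp_rot: [-3.141, -0.001, 1.732]
contact_force: [-0.1, -0.0, -0.8]
opening: 0.379
grasp_force: 59.9
rot [-0.001 -0.001  0.   ] then shift [-0.9 -0.1 34.6] | shift w/o rot [-1.  -0.1 34.6] f [-0.1 -0.  -0.8] open 0.379 t 26.5
```

View pics/a8.png

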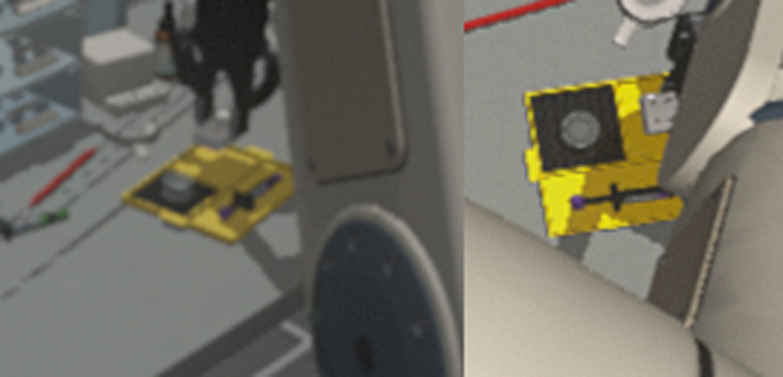

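The stand hangs over the bare pocket (its left end at top crop (643,112), wall at (622,115), consistent with parallax). Lower it.

```bash

python3 -m handwheel '0 0 0 -0.5 0 15 0;0 0 0 0 0 10 0;0 0 0 0 0 5 0;0 0 0 0 0 2 0;0 0 0 0 0 0 0'| grep -E 'eef|contact'
python3 -m handwheel '0 0 0 0 0 1 0;0 0 0 0 0 0 0;0 0 0 0 0 0 0'| grep -E 'eef|contact'
python3 -m handwheel '0 0 0 0 0 1 0;0 0 0 0 0 0 0;0 0 0 0 0 0 0'| grep -E 'eef|contact'
```

```text
eef_pos: [563.3, -311.5, 34.6]
contact_force: [-0.8, -0.4, -1.3]
eef_pos: [563.7, -311.9, 34.3]
contact_force: [0.8, -0.1, -0.6]
eef_pos: [563.5, -311.8, 33.0]
contact_force: [-0.0, 0.3, -0.8]
```

```bash

python3 -m handwheel '0 0 0 0 0 1 0;0 0 0 0 0 0 0;0 0 0 0 0 0 0' | grep -E 'eef|contact'
python3 -m handwheel '0 0 0 0 0 0.7 0;0 0 0 0 0 0 0;0 0 0 0 0 0 0'| grep -E 'eef|contact'
```

```text
eef_pos: [563.4, -311.7, 31.8]
contact_force: [0.8, -0.0, -1.0]
eef_pos: [563.5, -311.8, 31.3]
contact_force: [-1.6, 0.3, 0.4]
```

```bash

python3 -m handwheel '0 0 0 0 0 0.5 0;0 0 0 0 0 0 0;0 0 0 0 0 0 0' | grep -E 'eef|contact'
python3 -m handwheel '0 0 0 0 0 -0.5 0.45;0 0 0 0 0 0 0.45;0 0 0 0 0 0 0.45;0 0 0 0 0 -4 0.45;0 0 0 0 0 -8 0.5' | grep -E 'eef|contact|opening'
python3 -m handwheel '0 0 0 0 0 -20 0.6;0 0 0 0 0 -35 0.6;0 0 0 0 0 -35 0.6;0 0 0 0 0 -35 0.6;0 0 0 0 0 -35 0.6' >/dev/null
python3 -m handwheel '0 0 0 35 0 0 0.6;0 0 0 35 0 0 0.6;0 0 0 35 0 0 0.6;0 0 0 35 0 0 0.6;0 0 0 35 0 0 0.6' >/dev/null
python3 -m handwheel '0 0 0 35 0 0 0.6;0 0 0 35 0 0 0.6;0 0 0 0 0 0 0.6;0 0 0 0 0 0 0.6;0 0 0 0 0 0 0.6'
python3 - <<'E'
from h import *
a=img("scene");t=img("top")
cv2.imwrite("pics/a9.png",cv2.resize(np.vstack([a[130:290,90:350],t[120:260,110:370]*0+t[120:260,160:420]])[:,:,::-1],None,fx=1.95,fy=1.95,interpolation=2))
E
```

```text
eef_pos: [563.6, -311.8, 31.3]
contact_force: [-1.6, 1.0, 5.7]
eef_pos: [562.8, -311.4, 42.6]
contact_force: [0.1, 0.1, -0.1]
opening: 0.5
clock: 29.93
eef_pos: [524.6, -70.0, 203.8]
tcp_rot: [3.141, 0.001, 1.733]
contact_force: [-0.7, 0.1, 0.9]
opening: 0.6
grasp_force: 0.0
```

View pics/a9.png

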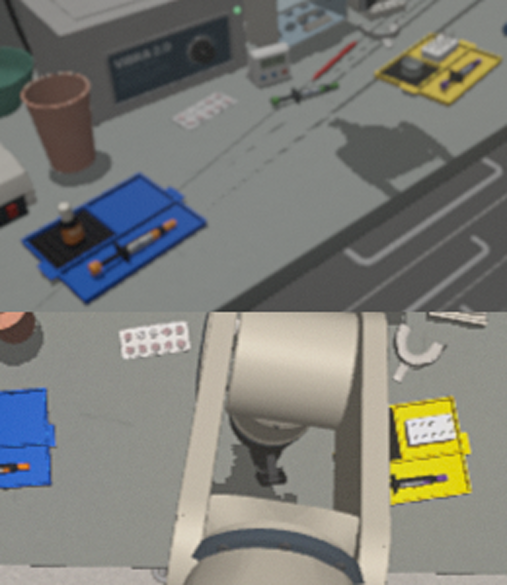

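Everything is in its place: bottle (70,225) and orange syringe (135,248) in blue; dish (410,68), stand (440,45) and purple (462,75) in yellow, with green untouched at (305,95). Handing in.

```bash
python3 -c "
from rig import r
print(r.sign_off())"
```

```text
the job is handed in; nothing more can be done
None
```

Both kits are made up in the order asked, the blue tray first and then the yellow; the green syringe was left where it lies, and the job was handed in at about 30 s.

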